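# Put three mixed-up tincture bottles back into their own tubs

### The arm

A 6-joint arm with a two-finger parallel gripper is mounted at the origin on the work surface. World frame = base frame: x ahead of the robot, y to its left, z up, the work surface at z = 0. Lengths are in mm, angles in rad, forces in N, time in s.
With the tool pointing down it reaches from about 300 to 950 mm from the base axis. Payload 3.1 kg.
Tool frame: the origin (TCP) lies midway between the tips of the shut fingers; the grasp point (between the pads) lies 19 mm behind it (manip.pinch_z is the distance from the TCP to the grasp point, in mm); z points along the fingers, y is the direction in which the jaws open and shut (so a half turn about z gives the same grasp; the last joint's range is limited). The gripper opens to 85 mm and grips with 20 to 120 N. Pads are 22 mm wide; open, the fingers measure 114 mm over their backs; the gripper's body (76 mm by 85 mm) begins 54 mm behind the grasp point. The pads swing forward as they close: fully open they stand 13 mm farther back than shut.
Start: joints at [1.034, 0.308, 1.634, -0, 1.2, -0.07], TCP at [281.295, 558.127, 231.272] pointing down, gripper open.
Joint ranges: [-3.06, 3.06], [-0.79, 1.96], [0.05, 2.63], [-1.19, 4.34], [0.05, 2.64], [-2.94, 2.94]. Speed limits (rad/s): [2.79, 2.79, 3.14, 3.14, 3.14, 3.14].

### API

Orientations are given as a rotation vector (axis times angle).
In Python, from bench import manip gives the robot as it stands.
- The arm moves only by the shell command python3 -m jog 'ROWS' [FORCE]. ROWS is JSON, a list of rows, each an object with "delta_pos": the shift along the tool's x, y, z in cm, a list of three; "turn": the turn, a rotation vector about the tool's x, y, z in rad, a list of three; "hand": the closure, from -1 (fully open) to 1 (shut), so that 0 is half open. A call has 1 to 20 rows; each row shifts and turns the pose as measured when the row begins, along the tool's axes as they then stand; what a row does not reach is not made up. A row lasts 1/8 s, in which the tool goes at most 62.5 mm and 10.7 degrees, less where a joint would pass 70% of its speed; a pose out of reach is approached as far as the arm can. A call is refused whole if a number of a shift passes 6.25 or a number of a turn 0.188, either way. A call with a gripper value outside its range is refused whole. The fingers move at their own pace and stop on an object; FORCE is the grip in N (left out, the last holds). Time passes only in rows, so rows that do not move let the fingers close. It gives the time, the measured TCP pose, the force and the opening at its end, in the units of the state.
- manip.get_obs(): the state, without advancing time (a new reading comes with each control period).
- manip.capture(name): name is "scene" or "top" or "wrist"; returns a dict with "image" (420x560x3 uint8, blue, green, red), "vfov" (degrees; the focal length in pixels is half the picture's height over the tangent of half this angle, whatever the lens; pixels are square), "cx", "cy" (the principal point, pixels), "D" ([k1, k2, p1, p2, k3] as OpenCV has them; the pictures are not rectified), "R" (3x3) and "t" (3): a world point X has camera coordinates R X + t; the wrist camera has in their place "mount" (4x4, takes a point from camera to tool coordinates, whose origin is the TCP and whose axes are the flange's). Camera axes: x right, y down, z forward; pixel columns grow to the right and rows downward; lengths in mm; the calibration is good to about 2 mm. A picture is of the moment at which its call begins: read the wrist's pose just before it. There is no depth.
- manip.close_job(): hands the job in, once; it reports no verdict.
The state is a dict: "time_s": time; "joints": joint angles; "joint_velocities": joint speeds; "joint_torque": joint torques, N m; "position": TCP position; "orientation": TCP orientation; "contact_force": force on the tool from outside, world axes, zero at the start; "wrist_torque": the same for the moment, N m; "gripper_width": finger opening in mm.
Only numpy, scipy, OpenCV 4.12 (cv2) and the standard library are available. Lean on these libraries where they do the work, as an engineer would, in place of code of your own. Each camera call takes 0.05 s, during which the arm holds its last target. There are 200 camera calls.

### The job

Each tub on the stall is for bottles of one cap colour, but customers have mixed them up: in every tub one bottle has the wrong colour. Put each of these three strays into the free place in the tub of its own colour, keeping them upright and setting them down, not dropping them; a place must be emptied before it can be filled, and the bare counter in front of the tubs has room to stand one aside meanwhile. Leave the two honey jars and the paper cup where they stand.

Things in the scene. Friction and masses are not known exactly. Their poses are not given: they have to be found in the camera images.
- white_bottle: stray dark glass bottle with white screw cap, loose, 0.16 kg, 112 mm tall: body 42 mm across up to z 72, shoulder narrowing to a 23 mm neck at 84, cap 26 mm across from 88 to 112 (grip it by the cap). Origin: centre of the underside; z: up. Starts in the free place of another colour's tub
- white_tub: fixed clear tub, white stripe on +x face, 128 (x) x 176 (y) x 70 mm, floor 3 mm. Two rows (x -31, +31) of three places (y -54, 0, +54): five hold fixed white-capped bottles like the strays; the free place for the white stray is at (x +31, y 0), with play of 9 mm to the long wall, 20 to the other row, 10 in y. Origin: centre of the underside, on the counter; z up
- green_bottle: stray dark glass bottle with green screw cap, loose, 0.16 kg, 112 mm tall: body 42 mm across up to z 72, shoulder narrowing to a 23 mm neck at 84, cap 26 mm across from 88 to 112 (grip it by the cap). Origin: centre of the underside; z: up. Starts in the free place of another colour's tub
- green_tub: fixed clear tub, green stripe on +x face, 128 (x) x 176 (y) x 70 mm, floor 3 mm. Two rows (x -31, +31) of three places (y -54, 0, +54): five hold fixed green-capped bottles like the strays; the free place for the green stray is at (x -31, y 0), with play of 9 mm to the long wall, 20 to the other row, 10 in y. Origin: centre of the underside, on the counter; z up
- red_bottle: stray dark glass bottle with red screw cap, loose, 0.16 kg, 112 mm tall: body 42 mm across up to z 72, shoulder narrowing to a 23 mm neck at 84, cap 26 mm across from 88 to 112 (grip it by the cap). Origin: centre of the underside; z: up. Starts in the free place of another colour's tub
- red_tub: fixed clear tub, red stripe on +x face, 128 (x) x 176 (y) x 70 mm, floor 3 mm. Two rows (x -31, +31) of three places (y -54, 0, +54): five hold fixed red-capped bottles like the strays; the free place for the red stray is at (x +31, y +54), with play of 9 mm to the long wall, 20 to the other row, 10 in y. Origin: centre of the underside, on the counter; z up
- honey_jar: bystander: amber honey jar with a gold lid, 76 mm across, 105 mm tall, loose, 0.65 kg. Origin: centre of the underside
- dark_jar: bystander: dark brown honey jar with a white lid, 76 mm across, 105 mm tall, loose, 0.65 kg. Origin: centre of the underside
- cup: bystander: empty white paper cup with an orange band, 72 mm across the rim, 85 mm tall, loose, light. Origin: centre of the underside. It stands on the otherwise bare counter (height 0) between the robot and the middle tub; that bare stretch reaches from x 0.38 to 0.49 m and y -0.16 to +0.16 m
There are look-alikes about, which are no part of the job. Leave any purple look-alike of the red_bottle alone.

How it is judged:
By the outcome, as a careful person would: the job done as asked, in the order asked, and still so for the second after the job is handed in, with the robot touching nothing.
It also fails if it takes over 109 s, if anything falls off the work surface, if the arm or the gripper's body presses on something with over 40 N, if the wrist force passes 120 N, or if a joint passes its speed limit or range.

## Working session

There is one attempt and no reset: what is moved stays moved. The work goes in short steps, Python scripts to look and compute and a shell command to move; the robot and the scene stay as the last step left them, time stands still between calls to the robot, and variables do not carry over. Pictures are saved under pics/ and viewed, about 12 in all and at most 16, crops included, and the job is handed in when it is done.

```bash
ls; mkdir -p pics
python3 - <<'E'
from bench import manip
import cv2,numpy as np
print(manip.get_obs(), manip.pinch_z)
for n in("scene","top"):
    c=manip.capture(n); cv2.imwrite(f"pics/{n}0.png",c["image"]); np.save(f"{n}0.npy",c,allow_pickle=True)
    print(n,c["vfov"],c["cx"],c["cy"],c["D"],c["R"],c["t"])
E
```

```text
pics
{'time_s': 0.0, 'joints': array([ 1.03428248e+00,  3.08984529e-01,  1.63519189e+00, -8.59478230e-06,
        1.19970926e+00, -6.97035200e-02]), 'joint_velocities': array([-0.00178121, -0.00050508, -0.00013306,  0.00027188,  0.00085082,
       -0.00015117]), 'joint_torque': array([-9.45524080e-04, -4.15265572e+01, -2.76658452e+01, -2.63976199e-04,
        1.04586140e-02, -2.04382772e-06]), 'position': array([280.88088591, 557.40474501, 230.05729108]), 'orientation': array([-0.72646252, -3.0557475 ,  0.00344069]), 'contact_force': array([-0.52715776,  0.13137477, -1.03409719]), 'wrist_torque': array([-0.00869039,  0.04900646, -0.02664712]), 'gripper_width': 85.30663758047817} 18.700000000000003
scene 50.81274016833614 279.5674188136799 216.00838104893253 [0.04880765 0.         0.         0.         0.        ] [[-0.26951166  0.96299437 -0.00230584]
 [ 0.77208564  0.21465005 -0.59817148]
 [-0.57554081 -0.16299449 -0.80136481]] [  87.45315567 -448.78212772 1394.61412028]
top 44.53333227972116 279.33772597082014 213.66149259888547 [-0.12702105  0.          0.          0.          0.        ] [[-0.01464236 -0.99987215  0.00642467]
 [-0.99042316  0.01362118 -0.1373915 ]
 [ 0.13728643 -0.00837488 -0.99049599]] [  80.06843156  592.20818004 1198.64036969]
```

View pics/top0.png

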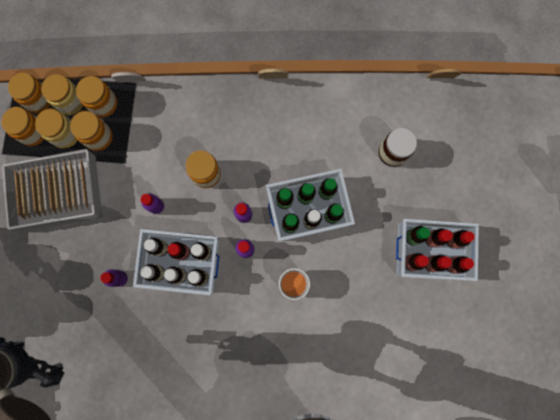

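View pics/scene0.png

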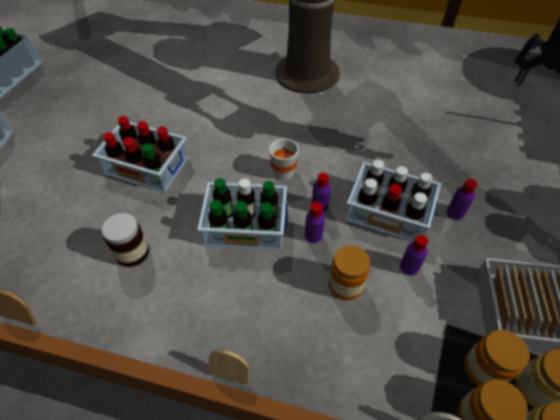

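The top view shows the red stray in the white tub at (177,250), the white stray in the green tub at (314,217) and the green stray in the red tub at (421,234). The cup is at (294,284). Purple decoys stand at about (242,212), (245,248), (151,203) and (112,278).

```bash
cat > h.py <<'E'
import cv2,numpy as np
from bench import manip
def K(c):
    f=c["image"].shape[0]/2/np.tan(np.radians(c["vfov"]/2))
    return np.array([[f,0,c["cx"]],[0,f,c["cy"]],[0,0,1]])
def rays(c,uv,Rt=None):
    n=cv2.undistortPoints(np.float64(uv).reshape(-1,1,2),K(c),np.float64(c["D"])).reshape(-1,2)
    d=np.c_[n,np.ones(len(n))]
    R,t=Rt or (c["R"],c["t"]); return -R.T@t, d@R
def wristRt(c,o):
    T=np.eye(4);T[:3,:3]=cv2.Rodrigues(np.float64(o["orientation"]))[0];T[:3,3]=o["position"]
    W=np.linalg.inv(T@c["mount"]); return W[:3,:3],W[:3,3]
def plane(c,uv,z,Rt=None):
    C,d=rays(c,uv,Rt); return C+d*((z-C[2])/d[:,2])[:,None]
def masks(im):
    h,s,v=cv2.split(cv2.cvtColor(im,cv2.COLOR_BGR2HSV))
    return dict(red=((h<8)|(h>172))&(s>150)&(v>70),green=(h>60)&(h<90)&(s>130)&(v>40),white=(s<60)&(v>135))
def blobs(im,amin,amax,roi=None):
    out={}
    for k,m in masks(im).items():
        m=m.astype(np.uint8)
        n,l,st,ce=cv2.connectedComponentsWithStats(m)
        out[k]=[(*ce[i].round(1),int(st[i,4]),int(st[i,2]),int(st[i,3])) for i in range(1,n) if amin<=st[i,4]<=amax]
    return out
def fit(local,world):
    l=np.float64(local);w=np.float64(world)[:,:2];lc=l.mean(0);wc=w.mean(0)
    H=(l-lc).T@(w-wc); a=np.arctan2(H[0,1]-H[1,0],H[0,0]+H[1,1])
    R=np.array([[np.cos(a),-np.sin(a)],[np.sin(a),np.cos(a)]]);t=wc-R@lc
    return a,t,np.linalg.norm(w-(l@R.T+t),axis=1)
E
python3 - <<'E'
from h import *
for n in("top","scene"):
    c=np.load(n+"0.npy",allow_pickle=True).item()
    print(n)
    for k,b in blobs(c["image"],40,600).items():
        if not b: continue
        P=plane(c,[x[:2] for x in b],111 if n=="top" else 104)
        for x,p in zip(b,P): print(k,*x,p.round(0)[:2])
c=np.load("top0.npy",allow_pickle=True).item()
print("cup",plane(c,[(294,284)],85),"jars",plane(c,[(202,165),(401,142)],105),"purple",plane(c,[(242,209),(245,246)],111))
E
```

```text
top
red 146.0 198.9 96 11 11 [622. 379.]
red 241.1 208.3 96 11 12 [597. 159.]
red 445.0 235.4 141 15 12 [ 528. -308.]
red 466.7 236.8 129 14 12 [ 524. -360.]
red 243.5 246.4 90 10 11 [510. 154.]
red 173.2 249.1 123 13 13 [506. 314.]
red 421.6 260.6 141 15 12 [ 471. -250.]
red 444.3 262.0 144 15 12 [ 467. -303.]
red 466.3 263.2 128 14 12 [ 463. -355.]
red 105.6 277.4 90 11 10 [443. 469.]
green 329.9 184.1 110 12 11 [651. -45.]
green 307.3 189.2 114 12 12 [639.   7.]
green 284.6 194.0 112 12 12 [629.  60.]
green 336.2 209.9 116 13 12 [590. -58.]
green 290.7 219.9 123 13 13 [569.  47.]
green 422.7 232.9 127 14 12 [ 534. -256.]
white 119.8 73.6 49 18 5 [931. 453.]
white 184.4 111.9 325 28 27 [829. 293.]
white 144.0 120.6 100 24 8 [810. 389.]
white 262.4 132.6 94 13 19 [775. 109.]
white 196.3 131.7 41 14 9 [780. 264.]
white 540.0 138.0 264 22 26 [ 760. -564.]
white 238.6 134.2 47 8 16 [772. 165.]
white 226.3 140.5 73 14 13 [757. 193.]
white 20.1 170.6 194 72 63 [696. 688.]
white 459.7 180.8 462 30 42 [ 655. -351.]
white 493.2 183.2 80 19 14 [ 649. -433.]
white 535.0 181.7 74 12 11 [ 652. 
[... 1495 characters left out ...]
8.4 135 14 15 [625.  56.]
white 145.7 155.7 392 94 42 [ 552. -260.]
white 274.4 145.5 136 15 16 [439.  19.]
white 294.6 154.7 43 12 16 [455.  73.]
white 380.4 164.8 104 22 13 [434. 271.]
white 395.6 196.2 582 93 66 [518. 316.]
white 403.7 171.1 105 22 12 [440. 324.]
white 244.7 183.7 182 35 14 [572. -11.]
white 371.0 183.1 78 11 10 [495. 259.]
white 240.6 215.0 600 89 54 [657.   8.]
white 420.6 197.4 86 12 10 [508. 368.]
white 139.8 250.2 75 10 14 [ 793. -156.]
cup [[423.96742365  40.81368146  85.        ]] jars [[ 701.16088497  250.49953414  105.        ]
 [ 751.286309   -217.66824019  105.        ]] purple [[595.43530737 157.25330266 111.        ]
 [510.83959642 150.90385686 111.        ]]
```

```bash
python3 - <<'E'
from h import *
T=np.load("top0.npy",allow_pickle=True).item();S=np.load("scene0.npy",allow_pickle=True).item()
P=lambda uv:plane(T,uv,111)[:,:2]
Q=lambda uv:plane(S,uv,104)[:,:2]
W={"white":([(31,54),(31,-54),(-31,54),(-31,0),(-31,-54)],[(149,244.6),(196.1,249.4),(145.8,272),(169.4,274.3),(193,276.8)],(31,0),None),
"green":([(31,-54),(31,0),(31,54),(-31,-54),(-31,54)],[(329.9,184.1),(307.3,189.2),(284.6,194),(336.2,209.9),(290.7,219.9)],(-31,0),[(216.5,206.3),(241.2,207.3),(266.8,208.4),(220.5,184.7),(269.1,187)]),
"red":([(31,0),(31,-54),(-31,54),(-31,0),(-31,-54)],[(445,235.4),(466.7,236.8),(421.6,260.6),(444.3,262),(466.3,263.2)],(31,54),[(129.7,143.3),(109.8,138.3),(162.8,132.6),(143.3,127.1),(124,121.8)])}
for k,(l,uv,fr,suv) in W.items():
    for nm,w in(("top",P(uv)),("scene",None if suv is None else Q(suv))):
        if w is None: continue
        a,t,r=fit(l,w);R=np.array([[np.cos(a),-np.sin(a)],[np.sin(a),np.cos(a)]])
        print(k,nm,"yaw",round(np.degrees(a),1),"c",t.round(1),"res",r.round(1),"free",(R@fr+t).round(1))
print("red/white/green stray",P([(173.2,249.1),(313.7,215.4),(422.7,232.9)]).round(1),Q([(395.6,189.9),(148.3,149.3)]).round(1))
E
python3 -m jog '[{"delta_pos":[0,0,0],"turn":[0,0,0],"hand":-0.2}]' 60
```

```text
white top yaw -6.2 c [479.6 319. ] res [0.5 0.3 0.2 0.2 0.2] free [510.4 315.7]
green top yaw 11.8 c [609.5   0.8] res [0.7 0.6 0.5 0.6 1. ] free [579.2  -5.5]
green scene yaw 12.1 c [607.2  -2.9] res [0.3 1.  1.  0.9 1.1] free [576.9  -9.4]
red top yaw -4.4 c [ 497.5 -305. ] res [0.9 1.6 1.5 0.6 1.3] free [ 532.5 -253.6]
red scene yaw -4.9 c [ 495.3 -311.3] res [1.4 0.8 0.5 0.1 0.1] free [ 530.8 -260.1]
red/white/green stray [[ 505.7  314. ]
 [ 578.5   -6. ]
 [ 534.5 -255.9]] [[ 500.6  313.5]
 [ 531.3 -263.4]]
time_s: 0.22
position: [280.7, 557.1, 229.5]
orientation: [-0.726, -3.055, 0.005]
contact_force: [0.1, -0.1, -0.2]
gripper_width: 69.4
```

```bash
python3 -m jog '[{"delta_pos":[-4.4,-1.66,0],"turn":[0,0,0],"hand":0},{"delta_pos":[-4.4,-1.66,0],"turn":[0,0,0],"hand":0},{"delta_pos":[-4.4,-1.66,0],"turn":[0,0,0],"hand":0},{"delta_pos":[-4.4,-1.66,0],"turn":[0,0,0],"hand":0},{"delta_pos":[-4.4,-1.66,0],"turn":[0,0,0],"hand":0},{"delta_pos":[-4.4,-1.66,0],"turn":[0,0,0],"hand":0},{"delta_pos":[-4.4,-1.66,0],"turn":[0,0,0],"hand":0},{"delta_pos":[0,0,0],"turn":[0,0,0.175],"hand":0},{"delta_pos":[0,0,0],"turn":[0,0,0.175],"hand":0},{"delta_pos":[0,0,0],"turn":[0,0,0.175],"hand":0},{"delta_pos":[0,0,0],"turn":[0,0,0.175],"hand":0},{"delta_pos":[0,0,0],"turn":[0,0,0.175],"hand":0},{"delta_pos":[0,0,0],"turn":[0,0,0.175],"hand":0},{"delta_pos":[0,0,0],"turn":[0,0,0.175],"hand":0},{"delta_pos":[0,0,0],"turn":[0,0,0],"hand":0}]' 60
cat > go.py <<'E'
# python3 go.py x y z yawdeg [carry offset handled by caller]: prints remaining move in tool axes
import sys
from h import *
o=manip.get_obs();R=cv2.Rodrigues(np.float64(o["orientation"]))[0]
x,y,z,yaw=map(float,sys.argv[1:5])
d=R.T@(np.array([x,y,z])-o["position"])
a=np.radians(yaw);G=np.array([[-np.sin(a),np.cos(a),0],[np.cos(a),np.sin(a),0],[0,0,-1]]).T
r=cv2.Rodrigues(R.T@G)[0].ravel()
print("t",round(o["time_s"],2),"pos",o["position"].round(1),"delta cm",(d/10).round(2),"turn",r.round(3),"w",round(o["gripper_width"],1),"q",o["joints"].round(2),"F",o["contact_force"].round(1))
E
python3 go.py 504 314 230 -6.2
python3 - <<'E'
from h import *
o=manip.get_obs();c=manip.capture("wrist");np.save("w1.npy",{**c,"o":o},allow_pickle=True);cv2.imwrite("pics/w1.png",c["image"]);print(c["mount"].round(3),c["vfov"])
E
```

```text
time_s: 2.1
position: [508.7, 305.1, 224.9]
orientation: [-2.392, -2.037, 0.015]
contact_force: [0.2, -0.2, 0.1]
gripper_width: 42.9
t 2.1 pos [508.7 305.1 224.9] delta cm [ 0.8  -0.61 -0.51] turn [-0.006  0.007 -0.052] w 42.9 q [ 0.47  0.26  1.71 -0.    1.18  0.63] F [ 0.2 -0.2  0.1]
[[-1.00000e-03 -9.57000e-01 -2.90000e-01  7.38570e+01]
 [ 1.00000e+00 -1.00000e-03 -0.00000e+00  1.34000e-01]
 [ 0.00000e+00 -2.90000e-01  9.57000e-01 -1.43172e+02]
 [ 0.00000e+00  0.00000e+00  0.00000e+00  1.00000e+00]] 61.27781795689794
```

View pics/w1.png

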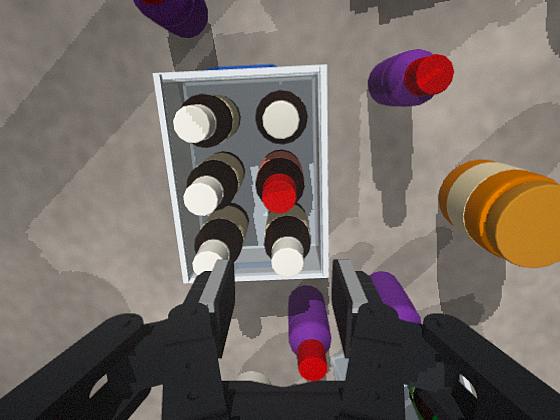

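The wrist picture shows the red stray at about (280,194), in the right-hand middle place of the white tub. White caps are around it, and the purple decoys stand clear of the tub.

```bash
cat > wm.py <<'E'
# wrist measurement: python3 wm.py file zplane colour...
import sys
from h import *
c=np.load(sys.argv[1],allow_pickle=True).item();o=c["o"];Rt=wristRt(c,o)
b=blobs(c["image"],250,2500)
for k in sys.argv[3:]:
    for x in b[k]: print(k,*x,plane(c,[x[:2]],float(sys.argv[2]),Rt)[0].round(1)[:2])
E
python3 wm.py w1.npy 112 red white
```

```text
red 428.9 74.5 1561 50 42 [619.1 379.3]
red 278.9 193.0 1132 35 41 [506.5 314.4]
red 311.7 360.0 1011 30 42 [510.2 162.7]
white 280.4 119.2 1096 36 39 [516.2 366.7]
white 192.0 122.6 1168 43 39 [454.7 374.2]
white 201.6 195.8 1101 40 40 [449.2 321.4]
white 17.6 299.0 2449 47 102 [281.8 260. ]
white 66.6 318.8 272 35 30 [314.6 235.7]
white 149.8 406.0 670 35 35 [358.4 136.2]
```

```bash
python3 -m jog '[{"delta_pos":[0.85,-0.45,0],"turn":[-0.006,0.007,-0.05],"hand":0},{"delta_pos":[0,0,3],"turn":[0,0,0],"hand":0},{"delta_pos":[0,0,0],"turn":[0,0,0],"hand":0}]' >/dev/null; python3 go.py 505.5 314 84 -6.2
```

```text
t 2.52 pos [505.5 314.4 194.5] delta cm [-5.000e-02  1.000e-02  1.105e+01] turn [-0.    -0.     0.009] w 42.4 q [0.48 0.29 1.74 0.   1.12 0.58] F [0.2 0.5 1. ]
```

```bash
python3 -m jog '[{"delta_pos":[-0.05,0,3.7],"turn":[0,0,0.009],"hand":0},{"delta_pos":[0,0,3.7],"turn":[0,0,0],"hand":0},{"delta_pos":[0,0,2.7],"turn":[0,0,0],"hand":0},{"delta_pos":[0,0,0],"turn":[0,0,0],"hand":0}]' >/dev/null; python3 go.py 505.5 314 84 -6.2
```

```text
t 3.02 pos [510.1 316.3  97. ] delta cm [-0.28 -0.45  1.29] turn [ 0.008 -0.005  0.006] w 42.8 q [0.48 0.41 1.79 0.   0.93 0.58] F [0.4 0.8 0.6]
```

```bash
python3 -m jog '[{"delta_pos":[-0.28,-0.45,0.6],"turn":[0.008,-0.005,0.006],"hand":0},{"delta_pos":[0,0,0.6],"turn":[0,0,0],"hand":0},{"delta_pos":[0,0,0],"turn":[0,0,0],"hand":0}]' >/dev/null; python3 go.py 505.5 314 84 -6.2
```

```text
t 3.4 pos [508.2 315.4  88.8] delta cm [-0.17 -0.26  0.48] turn [ 0.005 -0.004  0.   ] w 42.7 q [0.48 0.42 1.8  0.   0.91 0.59] F [ 0.7 -0.2  0.6]
```

```bash
python3 -m jog '[{"delta_pos":[-0.17,-0.28,0.45],"turn":[0.005,-0.004,0],"hand":0},{"delta_pos":[0,0,0],"turn":[0,0,0],"hand":0}]' >/dev/null; python3 go.py 505.5 314 84 -6.2
```

```text
t 3.65 pos [505.8 314.3  85.2] delta cm [-0.04 -0.02  0.12] turn [ 0.002 -0.001  0.   ] w 42.7 q [ 0.48  0.43  1.8  -0.    0.91  0.59] F [-0.5 -0.4 -0. ]
```

```bash
python3 -m jog '[{"delta_pos":[0,0,0],"turn":[0,0,0],"hand":1},{"delta_pos":[0,0,0],"turn":[0,0,0],"hand":1},{"delta_pos":[0,0,0],"turn":[0,0,0],"hand":1},{"delta_pos":[0,0,0],"turn":[0,0,0],"hand":1}]' 60 >/dev/null; python3 go.py 505.5 314 84 -6.2;  python3 -m jog '[{"delta_pos":[0,0,-2],"turn":[0,0,0],"hand":1},{"delta_pos":[0,0,-3.5],"turn":[0,0,0],"hand":1},{"delta_pos":[0,0,-3.5],"turn":[0,0,0],"hand":1},{"delta_pos":[0,0,-3.5],"turn":[0,0,0],"hand":1},{"delta_pos":[0,0,-2.5],"turn":[0,0,0],"hand":1},{"delta_pos":[0,0,0],"turn":[0,0,0],"hand":1}]' >/dev/null; python3 go.py 430 -80 230 0
```

```text
t 4.15 pos [506.3 314.6  85.6] delta cm [-0.07 -0.07  0.16] turn [ 0.003 -0.002  0.   ] w 24.0 q [ 0.48  0.43  1.8  -0.    0.91  0.59] F [ 0.  -0.5  0.8]
t 4.9 pos [505.1 314.1 244.6] delta cm [-39.99  -3.23   1.38] turn [ 0.003 -0.002 -0.108] w 24.5 q [0.48 0.24 1.7  0.   1.2  0.59] F [ 0.1  0.1 -1.4]
```

```bash
python3 -m jog '[{"delta_pos":[-2.5,-0.2,0],"turn":[0,0,-0.05],"hand":1},{"delta_pos":[-5,-0.4,0],"turn":[0,0,-0.05],"hand":1},{"delta_pos":[-5,-0.7,0],"turn":[0,0,0],"hand":1},{"delta_pos":[-5,-0.7,0],"turn":[0,0,0],"hand":1},{"delta_pos":[-5,-0.7,0],"turn":[0,0,0],"hand":1},{"delta_pos":[-5,-0.7,0],"turn":[0,0,0],"hand":1},{"delta_pos":[-5,-0.7,0],"turn":[0,0,0],"hand":1},{"delta_pos":[-4,-0.5,0],"turn":[0,0,0],"hand":1},{"delta_pos":[-2,-0.3,0],"turn":[0,0,0],"hand":1},{"delta_pos":[0,0,0],"turn":[0,0,0],"hand":1}]' >/dev/null; python3 go.py 430 -80 82.6 0
python3 - <<'E'
from h import *
o=manip.get_obs()
c=manip.capture("scene");cv2.imwrite("pics/s1.png",c["image"])
E
```

```text
t 6.15 pos [439.8 -81.  234.7] delta cm [ 0.08 -0.81 15.22] turn [-0.012 -0.001 -0.002] w 24.5 q [-0.28 -0.04  2.02 -0.    1.17 -0.28] F [-0.   0.2 -0.9]
```

View pics/s1.png

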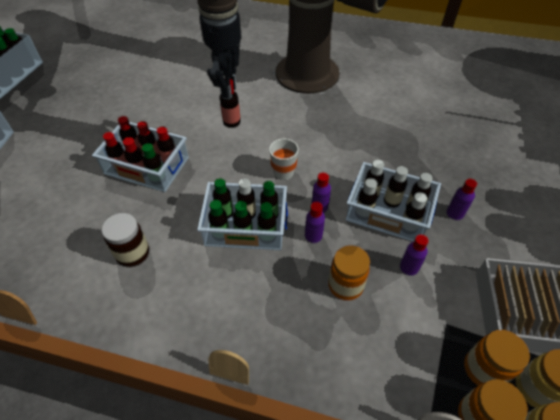

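The red bottle hangs upright in the gripper at (231,107). The cup at (284,157) is undisturbed.

```bash
python3 -m jog '[{"delta_pos":[0,-0.8,2],"turn":[-0.012,0,0],"hand":1},{"delta_pos":[0,0,4],"turn":[0,0,0],"hand":1},{"delta_pos":[0,0,4],"turn":[0,0,0],"hand":1},{"delta_pos":[0,0,2.5],"turn":[0,0,0],"hand":1},{"delta_pos":[0,0,0.5],"turn":[0,0,0],"hand":1},{"delta_pos":[0,0,0],"turn":[0,0,0],"hand":1}]' >/dev/null; python3 go.py 435 -80 82.8 0
```

```text
t 6.95 pos [432.1 -74.  101.1] delta cm [-0.61  0.29  1.83] turn [ 0.001 -0.005  0.005] w 24.5 q [-0.27  0.13  2.16  0.01  0.85 -0.28] F [-0.1 -0.3 -1.4]
```

```bash
python3 -m jog '[{"delta_pos":[-0.6,0,0.8],"turn":[0,-0.005,0],"hand":1},{"delta_pos":[0,0,0.6],"turn":[0,0,0],"hand":1},{"delta_pos":[0,0,0],"turn":[0,0,0],"hand":1}]' >/dev/null; python3 go.py 435 -80 82.8 0
```

```text
t 7.33 pos [434.6 -80.8  88.7] delta cm [0.08 0.03 0.59] turn [0.006 0.002 0.005] w 24.5 q [-0.28  0.16  2.16 -0.    0.82 -0.29] F [-0.6 -0.6 -1. ]
```

```bash
python3 -m jog '[{"delta_pos":[0,0,0.4],"turn":[0.006,0.002,0],"hand":1},{"delta_pos":[0,0,0.15],"turn":[0,0,0],"hand":1},{"delta_pos":[0,0,0],"turn":[0,0,0],"hand":1}]' >/dev/null; python3 go.py 435 -80 82.6 0
```

```text
t 7.7 pos [435.3 -81.1  83.4] delta cm [ 0.11 -0.03  0.08] turn [0.001 0.    0.005] w 24.5 q [-0.28  0.17  2.16  0.    0.81 -0.29] F [ 0.9  1.3 -1.8]
```

```bash
python3 -m jog '[{"delta_pos":[0,0,0.1],"turn":[0,0,0],"hand":1},{"delta_pos":[0,0,0],"turn":[0,0,0],"hand":1}]' >/dev/null; python3 go.py 435 -80 82.6 0
```

```text
t 7.95 pos [435.5 -81.2  82.6] delta cm [ 0.12 -0.05 -0.  ] turn [0.002 0.001 0.005] w 24.1 q [-0.28  0.17  2.16  0.    0.81 -0.29] F [ 0.1 -0.2 -1.3]
```

```bash
python3 -m jog '[{"delta_pos":[0,0,0.12],"turn":[0,0,0],"hand":1},{"delta_pos":[0,0,0],"turn":[0,0,0],"hand":1}]' >/dev/null; python3 go.py 435 -80 82.6 0;python3 -m jog '[{"delta_pos":[0,0,0],"turn":[0,0,0],"hand":0.3},{"delta_pos":[0,0,0],"turn":[0,0,0],"hand":0},{"delta_pos":[0,0,0],"turn":[0,0,0],"hand":0},{"delta_pos":[0,0,-3],"turn":[0,0,0],"hand":0},{"delta_pos":[0,0,-5],"turn":[0,0,0],"hand":0},{"delta_pos":[0,0,-5],"turn":[0,0,0],"hand":0},{"delta_pos":[0,0,0],"turn":[0,0,0],"hand":0}]' >/dev/null; python3 go.py 574 -8 225 11.9
```

```text
t 8.2 pos [436.1 -81.4  82.7] delta cm [ 0.14 -0.11  0.01] turn [0.002 0.001 0.005] w 24.5 q [-0.28  0.18  2.15 -0.    0.81 -0.29] F [ 0.3 -0.2 -1.2]
t 9.07 pos [435.4 -81.1 215.4] delta cm [ 7.25 13.9  -0.95] turn [ 0.001  0.    -0.203] w 42.7 q [-0.28 -0.04  2.06 -0.    1.12 -0.29] F [ 0.3 -0.7 -0.7]
```

```bash
python3 -m jog '[{"delta_pos":[2.5,4.5,0],"turn":[0,0,0],"hand":0},{"delta_pos":[2.4,4.7,0],"turn":[0,0,0],"hand":0},{"delta_pos":[2.4,4.7,0],"turn":[0,0,0],"hand":0},{"delta_pos":[0,0,0],"turn":[0,0,-0.1],"hand":0},{"delta_pos":[0,0,-0.5],"turn":[0,0,-0.1],"hand":0},{"delta_pos":[0,0,0],"turn":[0,0,0],"hand":0}]' >/dev/null; python3 go.py 577.5 -7 225 11.9
python3 - <<'E'
from h import *
o=manip.get_obs();c=manip.capture("wrist");np.save("w2.npy",{**c,"o":o},allow_pickle=True);cv2.imwrite("pics/w2.png",c["image"])
c=manip.capture("top");np.save("t2.npy",c,allow_pickle=True)
E
python3 wm.py w2.npy 115 green white
```

```text
t 9.82 pos [573.8  -4.7 211.4] delta cm [-0.3   0.3  -1.36] turn [-0.011 -0.002  0.002] w 42.6 q [-0.08  0.24  1.77 -0.    1.15 -0.29] F [-0.2 -0.1  0.1]
green 292.1 141.0 1215 38 41 [568.5  44.9]
green 382.1 140.7 1394 46 41 [626.9  57.5]
green 375.4 215.2 1317 42 43 [637.1   6.6]
green 290.6 280.2 1188 34 44 [589.5 -55.9]
green 374.8 275.8 654 36 40 [649.9 -39. ]
white 318.8 192.2 261 25 25 [594.1  14.5]
white 289.8 215.1 1305 43 46 [578.  -6.]
white 352.5 283.5 567 29 51 [635.4 -48.7]
white 321.5 273.4 400 25 22 [610.7 -45.5]
white 317.5 294.1 425 34 16 [611.9 -63. ]
```

View pics/w2.png

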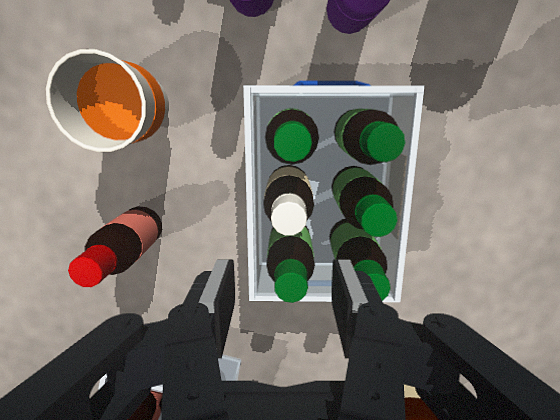

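The white stray's cap is at (290,215). The red bottle stands upright on the counter at (95,265), and the cup is intact.

```bash
python3 -m jog '[{"delta_pos":[-0.2,0.35,0],"turn":[-0.011,-0.002,0],"hand":0},{"delta_pos":[0,0,3],"turn":[0,0,0],"hand":0},{"delta_pos":[0,0,3.5],"turn":[0,0,0],"hand":0},{"delta_pos":[0,0,2],"turn":[0,0,0],"hand":0},{"delta_pos":[0,0,0],"turn":[0,0,0],"hand":0}]' >/dev/null; python3 go.py 578 -6 85 12
```

```text
t 10.55 pos [577.5  -7.5 124.3] delta cm [0.14 0.07 3.93] turn [ 0.003  0.001 -0.007] w 42.7 q [-0.09  0.34  1.83  0.    0.97 -0.29] F [ 0.1  0.9 -0.3]
```

```bash
python3 -m jog '[{"delta_pos":[0.14,0.05,1.5],"turn":[0.003,0,-0.007],"hand":0},{"delta_pos":[0,0,1.5],"turn":[0,0,0],"hand":0},{"delta_pos":[0,0,0.8],"turn":[0,0,0],"hand":0},{"delta_pos":[0,0,0],"turn":[0,0,0],"hand":0}]' >/dev/null; python3 go.py 578 -6 85 12
```

```text
t 11.05 pos [579.5  -6.3  86. ] delta cm [ 0.06 -0.15  0.1 ] turn [ 0.004  0.002 -0.   ] w 42.6 q [-0.09  0.4   1.84 -0.    0.9  -0.29] F [0.7 0.1 0.5]
```

```bash
python3 -m jog '[{"delta_pos":[0,-0.13,0.05],"turn":[0,0,0],"hand":1},{"delta_pos":[0,0,0],"turn":[0,0,0],"hand":1},{"delta_pos":[0,0,0],"turn":[0,0,0],"hand":1},{"delta_pos":[0,0,0],"turn":[0,0,0],"hand":1}]' 60 >/dev/null; python3 go.py 578 -6 85 12;  python3 -m jog '[{"delta_pos":[0,0,-2],"turn":[0,0,0],"hand":1},{"delta_pos":[0,0,-3.5],"turn":[0,0,0],"hand":1},{"delta_pos":[0,0,-3.5],"turn":[0,0,0],"hand":1},{"delta_pos":[0,0,-3.5],"turn":[0,0,0],"hand":1},{"delta_pos":[0,0,-2.5],"turn":[0,0,0],"hand":1},{"delta_pos":[0,0,0],"turn":[0,0,0],"hand":1}]' >/dev/null; python3 go.py 510.4 315.7 235 -6.2
```

```text
t 11.55 pos [578.6  -6.6  86. ] delta cm [ 0.07 -0.05  0.1 ] turn [ 0.005  0.002 -0.   ] w 24.1 q [-0.09  0.4   1.85 -0.    0.89 -0.3 ] F [ 0.5  0.1 -2.1]
t 12.3 pos [578.4  -6.3 247. ] delta cm [3.292e+01 3.000e-02 1.090e+00] turn [0.01  0.002 0.318] w 24.3 q [-0.09  0.2   1.74 -0.    1.19 -0.3 ] F [ 0.3 -0.2 -1.9]
```

```bash
python3 -m jog '[{"delta_pos":[2.5,0,0],"turn":[0,0,0],"hand":1},{"delta_pos":[5,0,0],"turn":[0,0,0],"hand":1},{"delta_pos":[5,0,0],"turn":[0,0,0],"hand":1},{"delta_pos":[5,0,0],"turn":[0,0,0],"hand":1},{"delta_pos":[5,0,0],"turn":[0,0,0],"hand":1},{"delta_pos":[5,0,0],"turn":[0,0,0],"hand":1},{"delta_pos":[4,0,0],"turn":[0,0,0],"hand":1},{"delta_pos":[1.5,0,0],"turn":[0,0,0.1],"hand":1},{"delta_pos":[0,0,0],"turn":[0,0,0.12],"hand":1},{"delta_pos":[0,0,0],"turn":[0,0,0.1],"hand":1},{"delta_pos":[0,0,0],"turn":[0,0,0],"hand":1}]' >/dev/null; python3 go.py 510.4 315.7 86 -6.2
```

```text
t 13.68 pos [500.  324.  234.1] delta cm [-0.56  1.21 14.81] turn [-0.005  0.009 -0.012] w 24.8 q [ 0.5   0.26  1.69 -0.    1.2   0.63] F [-1.1 -0.6 -1.7]
```

```bash
python3 -m jog '[{"delta_pos":[-0.56,1.2,0],"turn":[-0.005,0.009,-0.012],"hand":1},{"delta_pos":[0,0,0],"turn":[0,0,0],"hand":1},{"delta_pos":[0,0,1.5],"turn":[0,0,0],"hand":1},{"delta_pos":[0,0,0],"turn":[0,0,0],"hand":1}]' >/dev/null; python3 go.py 510.4 315.7 86 -6.2
```

```text
t 14.18 pos [511.5 315.1 216.5] delta cm [ 0.07 -0.09 13.05] turn [-0.002  0.001  0.002] w 24.2 q [ 0.48  0.28  1.7  -0.    1.16  0.59] F [-0.5  0.1 -2.1]
```

```bash
python3 -m jog '[{"delta_pos":[0,-0.1,2],"turn":[0,0,0],"hand":1},{"delta_pos":[0,0,2],"turn":[0,0,0],"hand":1},{"delta_pos":[0,0,0.5],"turn":[0,0,0],"hand":1},{"delta_pos":[0,0,0],"turn":[0,0,0],"hand":1}]' >/dev/null; python3 go.py 510.4 315.7 86 -6.2
python3 - <<'E'
from h import *
o=manip.get_obs();c=manip.capture("wrist");cv2.imwrite("pics/w3.png",c["image"])
E
```

```text
t 14.68 pos [510.8 315.6 170.8] delta cm [ 0.01 -0.03  8.48] turn [-0.001  0.001  0.003] w 24.1 q [0.48 0.32 1.74 0.   1.08 0.59] F [ 0.7 -0.5 -2. ]
```

View pics/w3.png

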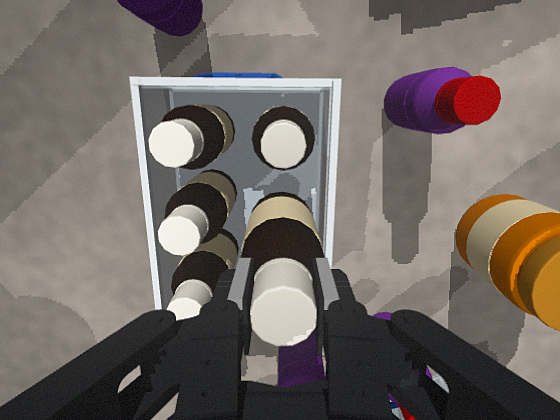

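The white bottle hangs upright above its empty place, with its cap at (283,310). Now I lower it.

```bash
python3 -m jog '[{"delta_pos":[0,0,1.5],"turn":[0,0,0],"hand":1},{"delta_pos":[0,0,1.5],"turn":[0,0,0],"hand":1},{"delta_pos":[0,0,0],"turn":[0,0,0],"hand":1}]' >/dev/null; python3 go.py 510.4 315.7 86 -6.2
```

```text
t 15.1 pos [511.7 316.2 140.4] delta cm [-0.07 -0.13  5.44] turn [ 0.001 -0.001  0.003] w 24.3 q [0.48 0.36 1.76 0.   1.02 0.59] F [-0.1  0.4 -1.7]
```

```bash
python3 -m jog '[{"delta_pos":[-0.05,-0.2,1.5],"turn":[0,0,0],"hand":1},{"delta_pos":[0,-0.1,1.5],"turn":[0,0,0],"hand":1},{"delta_pos":[0,0,1],"turn":[0,0,0],"hand":1},{"delta_pos":[0,0,0],"turn":[0,0,0],"hand":1}]' >/dev/null; python3 go.py 510.4 315.7 86 -6.2
```

```text
t 15.6 pos [508.1 315.8  97. ] delta cm [0.01 0.23 1.1 ] turn [ 0.    -0.     0.003] w 24.1 q [0.48 0.41 1.79 0.   0.94 0.59] F [ 0.4 -0.3 -2.3]
```

```bash
python3 -m jog '[{"delta_pos":[0,0.2,0.5],"turn":[0,0,0],"hand":1},{"delta_pos":[0,0,0.4],"turn":[0,0,0],"hand":1},{"delta_pos":[0,0,0],"turn":[0,0,0],"hand":1}]' >/dev/null; python3 go.py 510.4 315.7 86 -6.2
```

```text
t 15.97 pos [511.1 316.   88.1] delta cm [-0.04 -0.07  0.21] turn [ 0.002 -0.001  0.003] w 24.3 q [0.48 0.43 1.79 0.   0.92 0.59] F [-0.1  0.7 -2.3]
```

```bash
python3 -m jog '[{"delta_pos":[0,-0.05,0.18],"turn":[0,0,0],"hand":1},{"delta_pos":[0,0,0.08],"turn":[0,0,0],"hand":1},{"delta_pos":[0,0,0],"turn":[0,0,0],"hand":1}]' >/dev/null; python3 go.py 510.4 315.7 86 -6.2
```

```text
t 16.35 pos [511.1 316.4  86.3] delta cm [-0.08 -0.06  0.03] turn [ 0.003 -0.002  0.003] w 24.2 q [0.48 0.43 1.79 0.   0.92 0.59] F [-0.6 -0.6 -2.3]
```

```bash
python3 -m jog '[{"delta_pos":[0,0,0.1],"turn":[0,0,0],"hand":1},{"delta_pos":[0,0,0.05],"turn":[0,0,0],"hand":1}]' >/dev/null; python3 go.py 510.4 315.7 86 -6.2; python3 -m jog '[{"delta_pos":[0,0,0],"turn":[0,0,0],"hand":0.3},{"delta_pos":[0,0,0],"turn":[0,0,0],"hand":0},{"delta_pos":[0,0,0],"turn":[0,0,0],"hand":0},{"delta_pos":[0,0,-3],"turn":[0,0,0],"hand":0},{"delta_pos":[0,0,-5],"turn":[0,0,0],"hand":0},{"delta_pos":[0,0,-5],"turn":[0,0,0],"hand":0},{"delta_pos":[0,0,0],"turn":[0,0,0],"hand":0}]' >/dev/null; python3 go.py 532 -258 225 -4.6
```

```text
t 16.6 pos [511.3 316.8  86.1] delta cm [-0.12 -0.08  0.01] turn [ 0.003 -0.003  0.003] w 24.2 q [0.48 0.43 1.79 0.   0.91 0.59] F [-1.  -1.1  1.1]
t 17.48 pos [511.5 316.4 218.7] delta cm [-56.9    8.08  -0.76] turn [ 0.004 -0.003 -0.025] w 42.3 q [0.48 0.27 1.71 0.   1.16 0.59] F [ 0.6 -0.2 -0.5]
```

```bash
python3 -m jog '[{"delta_pos":[-3,0.4,-0.3],"turn":[0,0,0],"hand":0},{"delta_pos":[-5.4,0.77,-0.2],"turn":[0,0,0],"hand":0},{"delta_pos":[-5.4,0.77,0],"turn":[0,0,0],"hand":0},{"delta_pos":[-5.4,0.77,0],"turn":[0,0,0],"hand":0},{"delta_pos":[-5.4,0.77,0],"turn":[0,0,0],"hand":0},{"delta_pos":[-5.4,0.77,0],"turn":[0,0,0],"hand":0},{"delta_pos":[-5.4,0.77,0],"turn":[0,0,0],"hand":0},{"delta_pos":[-5.4,0.77,0],"turn":[0,0,0],"hand":0},{"delta_pos":[-5.4,0.77,0],"turn":[0,0,0],"hand":0},{"delta_pos":[-5,0.7,0],"turn":[0,0,0],"hand":0},{"delta_pos":[-4,0.5,0],"turn":[0,0,-0.025],"hand":0},{"delta_pos":[-1.5,0.2,0],"turn":[0,0,0],"hand":0},{"delta_pos":[0,0,0],"turn":[0,0,0],"hand":0}]' >/dev/null; python3 go.py 532 -258 225 -4.6
python3 - <<'E'
from h import *
o=manip.get_obs();c=manip.capture("wrist");np.save("w4.npy",{**c,"o":o},allow_pickle=True);cv2.imwrite("pics/w4.png",c["image"])
E
python3 wm.py w4.npy 115 green red
```

```text
t 19.1 pos [ 525.4 -271.2  206.5] delta cm [ 1.38  0.53 -1.84] turn [-0.013 -0.007  0.002] w 43.0 q [-0.55  0.28  1.73  0.    1.15 -0.47] F [ 0.4 -0.   0.1]
green 296.4 196.5 1249 38 42 [ 534.5 -258.7]
red 205.4 192.9 1346 43 43 [ 472.7 -251.5]
red 207.8 256.7 845 41 38 [ 467.8 -298.6]
red 292.0 263.3 1293 35 44 [ 528.  -308.2]
red 291.2 325.0 1253 33 45 [ 523.7 -359.3]
```

View pics/w4.png

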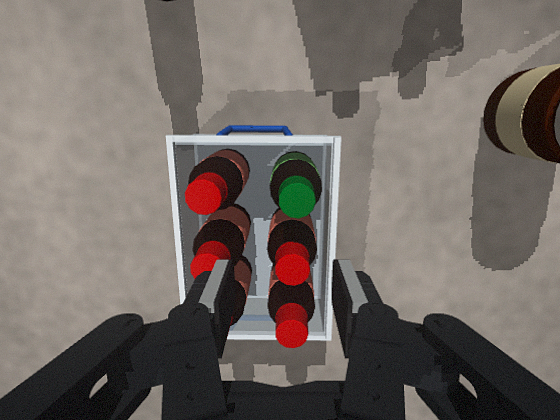

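The green stray's cap is at (296,196), inside the red tub, and the wrist and top fits agree to within about 3 mm.

```bash
python3 -m jog '[{"delta_pos":[1.45,0.75,0],"turn":[-0.013,-0.007,0],"hand":0},{"delta_pos":[0,0,0],"turn":[0,0,0],"hand":0},{"delta_pos":[0,0,3],"turn":[0,0,0],"hand":0},{"delta_pos":[0,0,3],"turn":[0,0,0],"hand":0},{"delta_pos":[0,0,2],"turn":[0,0,0],"hand":0},{"delta_pos":[0,0,0],"turn":[0,0,0],"hand":0}]' >/dev/null; python3 go.py 534.3 -257.5 85.5 -4.6
```

```text
t 19.9 pos [ 536.8 -247.   126.2] delta cm [-1.07 -0.19  4.07] turn [ 0.003 -0.     0.014] w 42.6 q [-0.51  0.36  1.8   0.    0.98 -0.44] F [0.4 0.3 0.4]
```

```bash
python3 -m jog '[{"delta_pos":[-1.0,-0.2,0],"turn":[0,0,0.014],"hand":0},{"delta_pos":[0,0,0],"turn":[0,0,0],"hand":0},{"delta_pos":[0,0,0],"turn":[0,0,0],"hand":0}]' >/dev/null; python3 go.py 534.3 -257.5 85.5 -4.6
```

```text
t 20.27 pos [ 536.2 -257.7  129.5] delta cm [ 0.02 -0.22  4.4 ] turn [0.008 0.002 0.001] w 42.9 q [-0.52  0.36  1.79  0.    0.98 -0.44] F [0.1 0.3 0.2]
```

```bash
python3 -m jog '[{"delta_pos":[0,-0.2,1.5],"turn":[0.008,0.002,0],"hand":0},{"delta_pos":[0,0,1.5],"turn":[0,0,0],"hand":0},{"delta_pos":[0,0,1.2],"turn":[0,0,0],"hand":0},{"delta_pos":[0,0,0],"turn":[0,0,0],"hand":0}]' >/dev/null; python3 go.py 534.3 -257.5 85.5 -4.6
```

```text
t 20.77 pos [ 533.7 -257.6   84.3] delta cm [ 0.01  0.06 -0.12] turn [-0.001 -0.     0.   ] w 42.5 q [-0.52  0.42  1.81 -0.    0.91 -0.44] F [-0.3  0.3 -0.3]
```

```bash
python3 -m jog '[{"delta_pos":[0,0,0],"turn":[0,0,0],"hand":1},{"delta_pos":[0,0,0],"turn":[0,0,0],"hand":1},{"delta_pos":[0,0,0],"turn":[0,0,0],"hand":1},{"delta_pos":[0,0,0],"turn":[0,0,0],"hand":1}]' 60 >/dev/null; python3 go.py 534.3 -257.5 85.5 -4.6;  python3 -m jog '[{"delta_pos":[0,0,-2],"turn":[0,0,0],"hand":1},{"delta_pos":[0,0,-3.5],"turn":[0,0,0],"hand":1},{"delta_pos":[0,0,-3.5],"turn":[0,0,0],"hand":1},{"delta_pos":[0,0,-3.5],"turn":[0,0,0],"hand":1},{"delta_pos":[0,0,-2.5],"turn":[0,0,0],"hand":1},{"delta_pos":[0,0,0],"turn":[0,0,0],"hand":1}]' >/dev/null; python3 go.py 579 -6 235 12
```

```text
t 21.27 pos [ 533.7 -257.5   84.3] delta cm [ 0.    0.06 -0.12] turn [-0.001 -0.001  0.001] w 24.5 q [-0.52  0.42  1.81 -0.    0.91 -0.44] F [ 0.  -0.1 -2.2]
t 22.02 pos [ 534.5 -257.9  245.8] delta cm [25.46  2.43  1.05] turn [ 0.003  0.002 -0.289] w 24.4 q [-0.52  0.23  1.7  -0.    1.21 -0.44] F [-0.2  0.4 -0.9]
```

Release height here is TCP 84.3.

```bash
python3 -m jog '[{"delta_pos":[2.5,0.2,0],"turn":[0,0,0],"hand":1},{"delta_pos":[5,0.5,0],"turn":[0,0,0],"hand":1},{"delta_pos":[5,0.5,0],"turn":[0,0,0],"hand":1},{"delta_pos":[5,0.5,0],"turn":[0,0,0],"hand":1},{"delta_pos":[4,0.4,0],"turn":[0,0,0],"hand":1},{"delta_pos":[2.5,0.2,0],"turn":[0,0,-0.1],"hand":1},{"delta_pos":[1,0.1,0],"turn":[0,0,-0.1],"hand":1},{"delta_pos":[0,0,0],"turn":[0,0,-0.09],"hand":1},{"delta_pos":[0,0,0],"turn":[0,0,0],"hand":1}]' >/dev/null; python3 go.py 579 -6 84.3 12
```

```text
t 23.15 pos [572.1  -1.7 237.3] delta cm [-0.6   0.73 15.29] turn [-0.01  -0.002  0.008] w 24.4 q [-0.08  0.21  1.75 -0.    1.2  -0.3 ] F [-0.2  0.3 -1.7]
```

```bash
python3 -m jog '[{"delta_pos":[-0.6,0.7,0],"turn":[-0.01,-0.002,0.008],"hand":1},{"delta_pos":[0,0,0],"turn":[0,0,0],"hand":1},{"delta_pos":[0,0,2],"turn":[0,0,0],"hand":1},{"delta_pos":[0,0,2],"turn":[0,0,0],"hand":1},{"delta_pos":[0,0,2],"turn":[0,0,0],"hand":1},{"delta_pos":[0,0,0],"turn":[0,0,0],"hand":1}]' >/dev/null; python3 go.py 579 -6 84.3 12
```

```text
t 23.9 pos [581.   -8.4 175.4] delta cm [ 0.28 -0.15  9.11] turn [ 0.001  0.    -0.008] w 24.3 q [-0.09  0.28  1.79 -0.    1.07 -0.29] F [-0.2 -0.8 -1.6]
```

```bash
python3 -m jog '[{"delta_pos":[0.25,-0.2,0.5],"turn":[0,0,-0.008],"hand":1},{"delta_pos":[0,0,0.5],"turn":[0,0,0],"hand":1},{"delta_pos":[0,0,1.5],"turn":[0,0,0],"hand":1},{"delta_pos":[0,0,1.5],"turn":[0,0,0],"hand":1},{"delta_pos":[0,0,0],"turn":[0,0,0],"hand":1}]' >/dev/null; python3 go.py 579 -6 84.3 12
```

```text
t 24.52 pos [580.   -6.7 135.1] delta cm [ 0.09 -0.11  5.08] turn [ 0.005  0.001 -0.001] w 24.3 q [-0.09  0.33  1.82 -0.    0.99 -0.3 ] F [-0.4 -0.1 -1.5]
```

```bash
python3 -m jog '[{"delta_pos":[0.05,-0.15,1.5],"turn":[0.005,0,0],"hand":1},{"delta_pos":[0,0,1.5],"turn":[0,0,0],"hand":1},{"delta_pos":[0,0,1],"turn":[0,0,0],"hand":1},{"delta_pos":[0,0,0.3],"turn":[0,0,0],"hand":1},{"delta_pos":[0,0,0],"turn":[0,0,0],"hand":1}]' >/dev/null; python3 go.py 579 -6 84.3 12
```

```text
t 25.15 pos [578.4  -6.5  88.5] delta cm [0.04 0.07 0.42] turn [-0.001  0.001 -0.001] w 24.2 q [-0.09  0.39  1.84 -0.    0.91 -0.29] F [-0.3  0.4 -1.7]
```

```bash
python3 -m jog '[{"delta_pos":[0,0,0.25],"turn":[0,0,0],"hand":1},{"delta_pos":[0,0,0.15],"turn":[0,0,0],"hand":1},{"delta_pos":[0,0,0.05],"turn":[0,0,0],"hand":1},{"delta_pos":[0,0,0],"turn":[0,0,0],"hand":1}]' >/dev/null; python3 go.py 579 -6 84.3 12
```

```text
t 25.65 pos [579.7  -6.6  85.1] delta cm [ 0.08 -0.05  0.08] turn [ 0.001  0.002 -0.001] w 24.7 q [-0.09  0.4   1.84 -0.    0.9  -0.29] F [-0.   0.6 -1.3]
```

```bash
python3 -m jog '[{"delta_pos":[0,0,0.12],"turn":[0,0,0],"hand":1},{"delta_pos":[0,0,0.08],"turn":[0,0,0],"hand":1},{"delta_pos":[0,0,0],"turn":[0,0,0],"hand":1}]' >/dev/null; python3 go.py 579 -6 84.3 12
```

```text
t 26.02 pos [580.2  -6.8  84.2] delta cm [ 0.1  -0.11 -0.01] turn [ 0.002  0.003 -0.001] w 24.7 q [-0.09  0.4   1.84 -0.    0.9  -0.29] F [ 0.2 -0.4 -0.9]
```

```bash
python3 -m jog '[{"delta_pos":[0,0,0.05],"turn":[0,0,0],"hand":1},{"delta_pos":[0,0,0],"turn":[0,0,0],"hand":0.3},{"delta_pos":[0,0,0],"turn":[0,0,0],"hand":0},{"delta_pos":[0,0,0],"turn":[0,0,0],"hand":0},{"delta_pos":[0,0,-3],"turn":[0,0,0],"hand":0},{"delta_pos":[0,0,-5],"turn":[0,0,0],"hand":0},{"delta_pos":[0,0,-5],"turn":[0,0,0],"hand":0},{"delta_pos":[0,0,0],"turn":[0,0,0],"hand":0}]' >/dev/null; python3 go.py 436 -81 225 0;python3 - <<'E'
from h import *
o=manip.get_obs();c=manip.capture("top");np.save("t3.npy",c,allow_pickle=True);cv2.imwrite("pics/t3.png",c["image"])
for x in blobs(c["image"],40,600)["red"]: print(x,plane(c,[x[:2]],108)[0].round(1))
w=manip.capture("wrist");np.save("w5.npy",{**w,"o":o},allow_pickle=True)
E
python3 wm.py w5.npy 112 red; python3 wm.py w2.npy 112 red
```

```text
t 27.02 pos [579.8  -6.4 216.1] delta cm [ -4.32 -15.62  -0.9 ] turn [0.002 0.002 0.209] w 43.0 q [-0.09  0.24  1.76 -0.    1.15 -0.29] F [ 1.   0.1 -0.7]
(np.float64(145.9), np.float64(198.7), 90, 11, 11) [623.1 379.9 108. ]
(np.float64(241.2), np.float64(208.3), 96, 11, 12) [597.5 159.3 108. ]
(np.float64(445.3), np.float64(235.6), 137, 15, 12) [ 527.6 -309.9  108. ]
(np.float64(466.6), np.float64(236.8), 128, 14, 12) [ 523.9 -360.6  108. ]
(np.float64(243.5), np.float64(246.4), 89, 10, 11) [510.2 154.5 108. ]
(np.float64(421.4), np.float64(260.7), 145, 16, 12) [ 471.  -250.6  108. ]
(np.float64(444.2), np.float64(262.1), 149, 15, 13) [ 466.7 -304.   108. ]
(np.float64(466.2), np.float64(263.3), 130, 14, 12) [ 462.7 -356.1  108. ]
(np.float64(106.1), np.float64(277.6), 99, 12, 10) [442.3 469.  108. ]
red 86.7 261.7 1421 49 43 [443.2 -78.2]
red 92.0 265.3 1411 49 42 [441.4 -76.9]
```

View pics/t3.png

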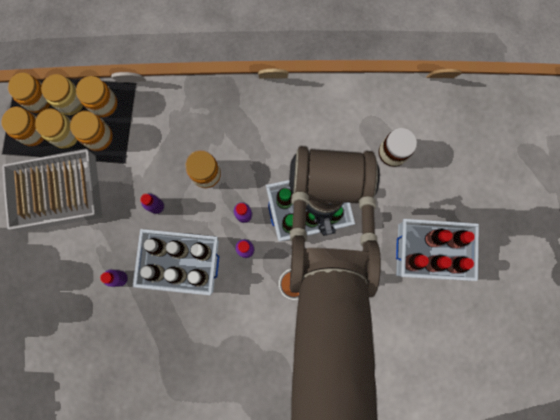

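The white tub now holds six white caps. The red tub has a free place at about (421,234). The arm hides the red bottle, which I released at about (436,-81).

```bash
python3 -m jog '[{"delta_pos":[-1,-4,0],"turn":[0,0,0],"hand":0},{"delta_pos":[-1.1,-5,0],"turn":[0,0,0],"hand":0},{"delta_pos":[-1.1,-4.3,0],"turn":[0,0,0],"hand":0},{"delta_pos":[-1,-2,0],"turn":[0,0,0.1],"hand":0},{"delta_pos":[0,0,0],"turn":[0,0,0.1],"hand":0},{"delta_pos":[0,0,0],"turn":[0,0,0],"hand":0}]' >/dev/null; python3 go.py 436.5 -80.5 82.6 0
```

```text
t 27.88 pos [421.3 -78.5 199. ] delta cm [-0.26  1.9  11.58] turn [-0.033 -0.005  0.004] w 42.4 q [-0.28 -0.02  2.08 -0.01  1.11 -0.28] F [0.5 0.1 0.9]
```

```bash
python3 -m jog '[{"delta_pos":[-0.2,1.5,0],"turn":[-0.033,-0.005,0.004],"hand":0},{"delta_pos":[0,0,0],"turn":[0,0,0],"hand":0},{"delta_pos":[0,0,2.5],"turn":[0,0,0],"hand":0},{"delta_pos":[0,0,2.5],"turn":[0,0,0],"hand":0},{"delta_pos":[0,0,0],"turn":[0,0,0],"hand":0}]' >/dev/null; python3 go.py 436.5 -80.5 82.6 0
python3 - <<'E'
from h import *
w=manip.capture("wrist");cv2.imwrite("pics/w6.png",w["image"])
E
```

```text
t 28.5 pos [438.3 -79.7 145.8] delta cm [-0.08 -0.19  6.32] turn [ 0.001 -0.     0.006] w 42.9 q [-0.28  0.07  2.11  0.    0.96 -0.28] F [ 0.  -0.   0.2]
```

View pics/w6.png

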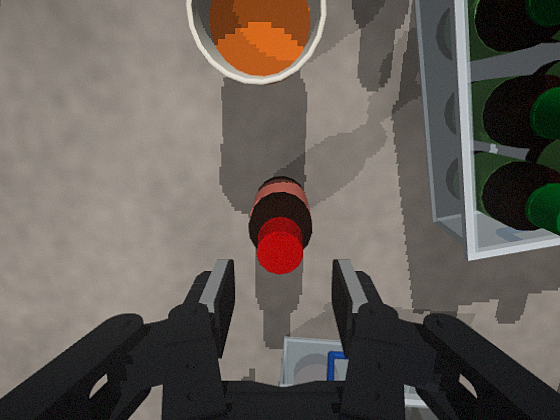

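The red cap at (280,250) is centred between the jaws, and the cup is clear.

```bash
python3 -m jog '[{"delta_pos":[-0.05,-0.2,1.5],"turn":[0,0,0],"hand":0},{"delta_pos":[0,0,1.5],"turn":[0,0,0],"hand":0},{"delta_pos":[0,0,1.5],"turn":[0,0,0],"hand":0},{"delta_pos":[0,0,1.2],"turn":[0,0,0],"hand":0},{"delta_pos":[0,0,0.2],"turn":[0,0,0],"hand":0},{"delta_pos":[0,0,0],"turn":[0,0,0],"hand":0}]' >/dev/null; python3 go.py 436.5 -80.5 82.6 0
```

```text
t 29.3 pos [439.4 -81.   85.7] delta cm [ 0.06 -0.29  0.31] turn [0.007 0.002 0.007] w 43.0 q [-0.28  0.17  2.15  0.    0.81 -0.29] F [-0.5 -0.   0.1]
```

```bash
python3 -m jog '[{"delta_pos":[0,-0.28,0.25],"turn":[0.007,0.002,0],"hand":0},{"delta_pos":[0,0,0],"turn":[0,0,0],"hand":0}]' >/dev/null; python3 go.py 436.5 -80.5 82.6 0; python3 -m jog '[{"delta_pos":[0,0,0],"turn":[0,0,0],"hand":1},{"delta_pos":[0,0,0],"turn":[0,0,0],"hand":1},{"delta_pos":[0,0,0],"turn":[0,0,0],"hand":1},{"delta_pos":[0,0,0],"turn":[0,0,0],"hand":1}]' 60 >/dev/null; python3 go.py 436.5 -80.5 82.6 0;  python3 -m jog '[{"delta_pos":[0,0,-2],"turn":[0,0,0],"hand":1},{"delta_pos":[0,0,-3.5],"turn":[0,0,0],"hand":1},{"delta_pos":[0,0,-3.5],"turn":[0,0,0],"hand":1},{"delta_pos":[0,0,-3.5],"turn":[0,0,0],"hand":1},{"delta_pos":[0,0,-2.5],"turn":[0,0,0],"hand":1},{"delta_pos":[0,0,0],"turn":[0,0,0],"hand":1}]' >/dev/null; python3 go.py 532.3 -255 240 -4.6
```

```text
t 29.55 pos [437.1 -81.2  83.7] delta cm [ 0.07 -0.06  0.11] turn [ 0.    -0.     0.007] w 42.7 q [-0.28  0.18  2.15  0.    0.81 -0.29] F [-0.2  0.2  0. ]
t 30.05 pos [437.5 -81.4  84.2] delta cm [ 0.09 -0.1   0.16] turn [0.002 0.    0.007] w 24.0 q [-0.28  0.17  2.15  0.    0.81 -0.29] F [ 0.5  0.2 -1.2]
t 30.8 pos [435.3 -80.6 236.3] delta cm [-17.5    9.58  -0.43] turn [-0.003 -0.001  0.087] w 24.3 q [-0.28 -0.06  2.03  0.    1.17 -0.29] F [-0.5  0.4 -1.4]
```

```bash
python3 -m jog '[{"delta_pos":[-2.5,1.3,-0.2],"turn":[0,0,0],"hand":1},{"delta_pos":[-4.5,2.5,-0.2],"turn":[0,0,0],"hand":1},{"delta_pos":[-4.5,2.5,0],"turn":[0,0,0],"hand":1},{"delta_pos":[-3.5,1.9,0],"turn":[0,0,0],"hand":1},{"delta_pos":[-2.5,1.3,0],"turn":[0,0,0.045],"hand":1},{"delta_pos":[0,0,0],"turn":[0,0,0.045],"hand":1},{"delta_pos":[0,0,0],"turn":[0,0,0],"hand":1}]' >/dev/null; python3 go.py 532.3 -255 87.2 -4.6
```

```text
t 31.68 pos [ 527.8 -256.9  223.4] delta cm [ 0.09  0.73 13.61] turn [-0.021 -0.01  -0.004] w 23.9 q [-0.53  0.26  1.72 -0.    1.19 -0.44] F [-0.6  0.6 -2.2]
```

```bash
python3 -m jog '[{"delta_pos":[0.1,0.5,0],"turn":[-0.021,-0.01,0],"hand":1},{"delta_pos":[0,0,0],"turn":[0,0,0],"hand":1},{"delta_pos":[0,0,2],"turn":[0,0,0],"hand":1},{"delta_pos":[0,0,2],"turn":[0,0,0],"hand":1},{"delta_pos":[0,0,0.5],"turn":[0,0,0],"hand":1},{"delta_pos":[0,0,0],"turn":[0,0,0],"hand":1}]' >/dev/null; python3 go.py 532.3 -255 87.2 -4.6
python3 - <<'E'
from h import *
w=manip.capture("wrist");cv2.imwrite("pics/w7.png",w["image"])
E
```

```text
t 32.42 pos [ 532.5 -253.7  176.6] delta cm [-0.13 -0.02  8.94] turn [0.001 0.    0.001] w 24.0 q [-0.52  0.3   1.77  0.    1.08 -0.44] F [ 0.1 -0.1 -1.7]
```

View pics/w7.png

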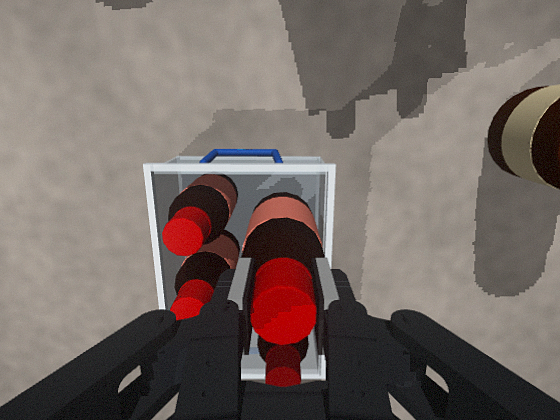

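The red bottle is upright above the free corner place, with its cap at (283,305). I lower it.

```bash
python3 -m jog '[{"delta_pos":[-0.1,0,1],"turn":[0,0,0],"hand":1},{"delta_pos":[0,0,1.5],"turn":[0,0,0],"hand":1},{"delta_pos":[0,0,1.5],"turn":[0,0,0],"hand":1},{"delta_pos":[0,0,0],"turn":[0,0,0],"hand":1}]' >/dev/null; python3 go.py 532.3 -255 87.2 -4.6
```

```text
t 32.98 pos [ 533.2 -255.3  135.3] delta cm [ 0.03 -0.1   4.81] turn [0.003 0.001 0.001] w 24.6 q [-0.52  0.35  1.79  0.    1.   -0.44] F [-0.2 -0.1 -1.9]
```

```bash
python3 -m jog '[{"delta_pos":[0,-0.15,1.5],"turn":[0,0,0],"hand":1},{"delta_pos":[0,0,1.5],"turn":[0,0,0],"hand":1},{"delta_pos":[0,0,0.9],"turn":[0,0,0],"hand":1},{"delta_pos":[0,0,0.1],"turn":[0,0,0],"hand":1},{"delta_pos":[0,0,0],"turn":[0,0,0],"hand":1}]' >/dev/null; python3 go.py 532.3 -255 87.2 -4.6
```

```text
t 33.6 pos [ 531.7 -255.3   92. ] delta cm [0.03 0.05 0.48] turn [0.002 0.001 0.   ] w 24.3 q [-0.52  0.41  1.81  0.    0.92 -0.44] F [ 0.3  0.5 -1.4]
```

```bash
python3 -m jog '[{"delta_pos":[0,0,0.25],"turn":[0,0,0],"hand":1},{"delta_pos":[0,0,0.15],"turn":[0,0,0],"hand":1},{"delta_pos":[0,0,0.1],"turn":[0,0,0],"hand":1},{"delta_pos":[0,0,0],"turn":[0,0,0],"hand":1}]' >/dev/null; python3 go.py 532.3 -255 87.2 -4.6
```

```text
t 34.1 pos [ 532.9 -255.9   88.1] delta cm [ 0.08 -0.06  0.09] turn [0.005 0.002 0.001] w 24.6 q [-0.52  0.41  1.82  0.    0.91 -0.44] F [-0.7 -0.3 -0.3]
```

```bash
python3 -m jog '[{"delta_pos":[0,0,0.1],"turn":[0,0,0],"hand":1},{"delta_pos":[0,0,0.08],"turn":[0,0,0],"hand":1},{"delta_pos":[0,0,0],"turn":[0,0,0],"hand":1}]' >/dev/null; python3 go.py 532.3 -255 87.2 -4.6
```

```text
t 34.48 pos [ 533.2 -256.2   87.3] delta cm [ 0.11 -0.1   0.  ] turn [0.006 0.003 0.001] w 24.1 q [-0.52  0.41  1.81 -0.    0.91 -0.44] F [ 0.3  0.7 -1.1]
```

```bash
python3 -m jog '[{"delta_pos":[0,0,0.1],"turn":[0,0,0],"hand":1},{"delta_pos":[0,0,0.05],"turn":[0,0,0],"hand":1}]' >/dev/null; python3 go.py 532.3 -255 87.2 -4.6; python3 -m jog '[{"delta_pos":[0,0,0],"turn":[0,0,0],"hand":0.3},{"delta_pos":[0,0,0],"turn":[0,0,0],"hand":0},{"delta_pos":[0,0,0],"turn":[0,0,0],"hand":0},{"delta_pos":[0,0,-3],"turn":[0,0,0],"hand":0},{"delta_pos":[0,0,-5],"turn":[0,0,0],"hand":0},{"delta_pos":[0,0,-5],"turn":[0,0,0],"hand":0},{"delta_pos":[-2,-5,-2],"turn":[0,0,0],"hand":0},{"delta_pos":[-4,-5,0],"turn":[0,0,0],"hand":0},{"delta_pos":[-4,-5,0],"turn":[0,0,0],"hand":0},{"delta_pos":[-2,-2,0],"turn":[0,0,0],"hand":0},{"delta_pos":[0,0,0],"turn":[0,0,0],"hand":0}]'
python3 - <<'E'
from h import *
a=manip.capture("top");b=manip.capture("scene")
cv2.imwrite("pics/end.png",np.hstack([cv2.resize(a["image"][130:350,90:500],(800,429))]))
cv2.imwrite("pics/ends.png",cv2.resize(b["image"][80:300,80:490],(800,429)))
for k,B in blobs(a["image"],60,180).items():
    for x in B:
        p=plane(a,[x[:2]],111)[0]
        if 430<p[0]<665 and -370<p[1]<385: print(k,x[2],p.round(1)[:2])
E
```

```text
t 34.73 pos [ 533.4 -256.6   87.2] delta cm [ 0.15 -0.12 -0.  ] turn [0.006 0.003 0.001] w 24.7 q [-0.52  0.41  1.81 -0.    0.91 -0.44] F [-1.   1.1  2.7]
time_s: 36.1
position: [351.7, -364.8, 240.7]
orientation: [2.297, 2.126, 0.001]
contact_force: [-1.0, 0.5, -0.2]
gripper_width: 42.1
red 85 [622.3 379.8]
red 97 [597.1 159.3]
red 132 [ 533.3 -254.4]
red 141 [ 527.8 -308.2]
red 129 [ 523.6 -359.7]
red 87 [510.  154.3]
red 136 [ 471.1 -249.8]
red 143 [ 466.6 -303.2]
red 129 [ 462.6 -355. ]
green 110 [650.6 -44.9]
green 109 [639.8   7.2]
green 111 [629.3  59.5]
green 115 [590.7 -57.8]
green 117 [582.6  -7.5]
green 113 [569.3  46.6]
white 81 [ 600.2 -269.3]
white 91 [517.  369.8]
white 89 [510.6 318.2]
white 90 [504.7 262. ]
white 101 [454.7 376.5]
white 88 [448.7 322.4]
white 92 [442.6 268.8]
```

View pics/end.png

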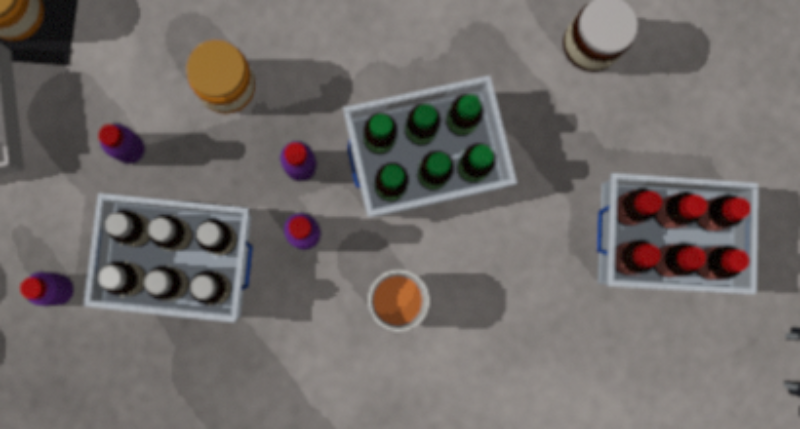

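View pics/ends.png

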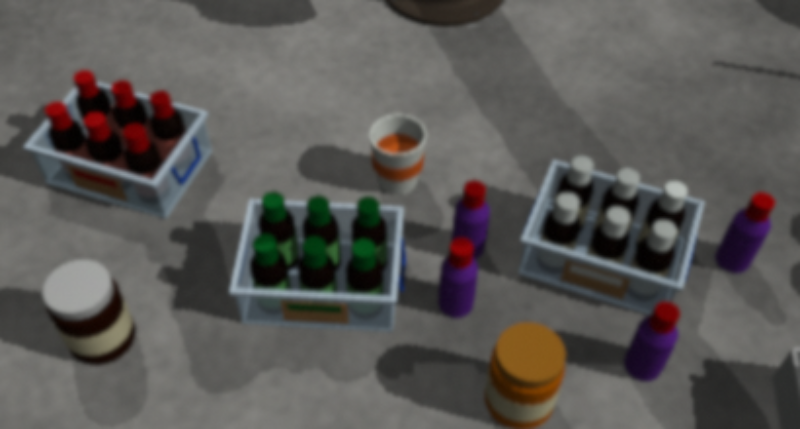

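Both pictures show each tub holding six upright caps of its own colour. The cup, jars and purple decoys are where they were, and the arm is clear.

```bash
python3 -c "
from bench import manip
print(manip.close_job())"
```

```text
the job is handed in; nothing more can be done
None
```

All three strays are upright in the free places of their own tubs, and the job is handed in. I stood the red bottle aside on the bare counter first. Then I moved white to the white tub, green to the green tub and red to the red tub. Each was lowered until the height matched its grasp height before I opened the gripper; the force reading showed contact for white and red in the tubs. For green and the counter stop it was less clear.

- **Placing:** the final top and scene pictures show six upright caps of one colour in each tub. The caps were within about 4 mm of the fitted free places (worst: green, about 3.5 mm in x), inside the play.
- **Bystanders:** the cup, jars and purple look-alikes appear unmoved in the same pictures; I judged them by eye, apart from the purple caps near the tubs, which measured the same as at the start.
- **Limits:** it took about 36 s. The force readings I took stayed under 3 N, though I sampled them only between moves.
- **Disagreement:** the scene camera disagreed with the top and wrist cameras by up to about 7 mm, so I went by the top and wrist cameras, which agreed to about 3 mm.

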